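# Reset the travel stop collar on a shock shaft

### The job

On the shock absorber held in the bench cradle, loosen the wing-headed set screw of the red stop collar before moving the collar, then slide the collar along the shaft towards the blue damper body until it presses gently but firmly (about 10 newtons) on the orange rubber bump stop. Then do the set screw up fully tight again so that the collar stays there, still bearing on the rubber, and let go. Never ram the rubber, and leave the bottle, the jar, the screwdriver and the brass spacer where they are.

Things in the scene. Friction and masses are not known exactly. Their poses are not given: they have to be found in the camera images.
- cradle: Shock absorber clamped level on an aluminium plate 100 x 370 x 12 mm, fixed to the bench. Origin: centre of the plate's underside, z up. The steel shaft (16 mm diameter) runs along the cradle's y axis at x = 0, z = 55 mm; bare from y = -137 mm to the rubber. At the -y end a black clamp block 50 x 26 mm, 77 mm high; at the +y end the damper.
- damper: Blue fixed damper body, 44 mm diameter. Origin: on the shaft axis at its front end, axes as the cradle's (y points away from the collar). An orange rubber bump stop, 32 mm diameter, sticks out of that end towards the collar by 8 to 30 mm; how much varies and is not measured: feel for it. It springs at about 8 N/mm, 6 mm at most. About 10 N is right, over 20 N is ramming.
- stop_collar: Red round collar, 44 mm diameter, 24 mm long. Origin: its centre on the shaft axis; axes as the cradle's. It only slides along the shaft (y): with a drag of 1 to 4 N when the screw is loose; when tight it holds against about 15 N or more. Its +y face, 12 mm from the origin, meets the rubber. It starts 95 to 145 mm (centre) from the damper's front end.
- wing_mid (a point): Centre of the black wing, the set screw's head on top of the collar: upright bar 36 mm long (this point's x) x 12 mm thick (y) x 30 mm high (z), 48 mm above the collar's origin; top 118 mm, underside 88 mm above the bench, 11 mm above the tops of collar and damper. It turns about the vertical through this point. Grasp it across its thickness from above; the collar may be dragged by it.
- wing_screw (a joint): Turn of the set screw, rad. 0 = fully tight (hard stop); grows anticlockwise seen from above as it loosens; 1.7 = loose hard stop. Grips the shaft below about 0.8, free above; counts as tight below 0.3. Starts between 0 and 0.15. At 0 the wing's length has a yaw of -0.6 from the cradle's x axis. It takes about 0.1 to 0.2 N m and stays where left.
- oil_bottle: Blue bottle with orange cap, 52 mm diameter, 150 mm high, loose, standing beyond one end of the cradle. Origin: centre of its underside. Not to be disturbed.
- grease_jar: White jar with red cap, 60 mm diameter, 55 mm high, loose, standing beyond the other end of the cradle. Origin: centre of its underside. Not to be disturbed.
- driver: Screwdriver with red handle, 170 mm long, lying loose on the robot's side of the cradle. Not to be disturbed.
- spacer: Brass ring, 36 mm diameter, 16 mm high, lying loose on the far side of the cradle. Origin: centre of its underside. Not to be disturbed.

How it is judged:
By the outcome, as a careful person would: the job done as asked, in the order asked, and still so for the second after the job is handed in, with the robot touching nothing.
It also fails if it takes over 61 s, if anything falls off the work surface, if the arm or the gripper's body presses on something with over 40 N, if the wrist force passes 120 N, or if a joint passes its speed limit or range.

### The arm

A 6-joint arm with a two-finger parallel gripper is mounted at the origin on the work surface. World frame = base frame: x ahead of the robot, y to its left, z up, the work surface at z = 0. Lengths are in mm, angles in rad, forces in N, time in s.
With the tool pointing down it reaches from about 300 to 775 mm from the base axis. Payload 14.6 kg.
Tool frame: the origin (TCP) lies at the very end of the fingers, on their centre line; the grasp point (between the pads) lies 19 mm behind it; z points along the fingers, y is the line along which they close (so a half turn about z gives the same grasp; the last joint's range is limited). The gripper opens to 94 mm and grips with 3 to 60 N. Pads are 16 mm wide; open, the fingers measure 119 mm over their backs; the gripper's body (75 mm by 177 mm) begins 78 mm behind the grasp point.
Start: joints at [1.183, 0.3, 1.521, -0, 1.321, -0.067], TCP at [173.426, 521.932, 205.446] pointing down, gripper open.
Joint ranges: [-3.03, 3.03], [-0.79, 2.21], [0.23, 2.52], [-1.04, 4.18], [0, 3.07], [-2.55, 2.55]. Speed limits (rad/s): [2.22, 2.22, 2.57, 3.14, 3.14, 3.14].

### API

Orientations are given as [roll, pitch, yaw] about the fixed x, y, z axes, in that order (R = Rz(yaw) Ry(pitch) Rx(roll)).
In Python, from cell import manip gives the robot as it stands. The module is installed in compiled form; this text tells all that it offers.
- The arm moves only by the shell command python3 -m inch 'ROWS' [FORCE]. ROWS is JSON, a list of rows, each an object of numbers: "gripper": the opening, from 0 (shut) to 1 (fully open); "dx", "dy", "dz": the shift along the world's x, y, z in m; "wx", "wy", "wz": the turn, a rotation vector about the world's x, y, z in degrees. A call has exactly 5 rows; each row is the pose to reach, as a shift and turn from the pose commanded when the call began; what a row does not reach only later rows make up. A row lasts 1/12 s, in which the tool goes at most 41.7 mm and 7.16 degrees, less where a joint would pass 70% of its speed; a pose out of reach is approached as far as the arm can. A call with a gripper value outside its range is refused whole. The fingers move at their own pace and stop on an object; FORCE is the grip in N (left out, the last holds). Time passes only in rows, so rows that repeat a pose let the fingers close, or fill a call up. It gives the time, the measured TCP pose, the force, the opening and the grip force at its end, in the units of the state.
- manip.read_state(): the state, without advancing time (a new reading comes with each control period).
- manip.camera(name): name is "scene" or "side" or "wrist"; returns the picture (480x640x3 uint8, blue, green, red); there is no depth.
- manip.camera_info(name): a dict with "camera_matrix" (3x3 intrinsics, pixels), "D" ([k1, k2, p1, p2, k3] as OpenCV has them; the pictures are not rectified), "R" (3x3) and "t" (3): a world point X has camera coordinates R X + t; the wrist camera has in their place "tool_from_camera" (4x4, takes a point from camera to tool coordinates, whose origin is the TCP and whose axes are the flange's). Camera axes: x right, y down, z forward; pixel columns grow to the right and rows downward; lengths in mm; the calibration is good to about 2 mm. A picture is of the moment at which its call begins: read the wrist's pose just before it. camera_info takes no time and is no camera call.
- manip.sign_off(): hands the job in; it is judged then, once.
The state is a dict: "clock": time; "joints": joint angles; "qd": joint speeds; "effort": joint torques, N m; "eef_pos": TCP position; "eef_rot": TCP orientation; "wrist_force": force on the tool from outside, world axes, zero at the start; "moment": the same for the moment, N m; "finger_gap": finger opening in mm; "finger_force": force on a finger pad.
Only numpy, scipy, OpenCV 4.12 (cv2) and the standard library are available. Lean on these libraries where they do the work, as an engineer would, in place of code of your own. Each camera call takes 0.05 s, during which the arm holds its last target. There are 200 camera calls.

## Working session

There is one attempt and no reset: what is moved stays moved. The work goes in short steps, Python scripts to look and compute and a shell command to move; the robot and the scene stay as the last step left them, time stands still between calls to the robot, and variables do not carry over. Pictures are saved under pics/ and viewed, at most 10 in all, crops included, and the job is handed in when it is done.

```bash
mkdir -p pics
python3 - <<'E'
from cell import manip
import cv2
s=manip.read_state();print(s)
for n in("scene","side"):
    cv2.imwrite(f"pics/{n}0.png",manip.camera(n))
    i=manip.camera_info(n);print(n,i)
print(manip.camera_info("wrist"))
E
```

```text
{'clock': 0.0, 'joints': array([ 1.18341742e+00,  3.00455535e-01,  1.52159527e+00, -1.13276819e-05,
        1.32069694e+00, -6.66216151e-02]), 'qd': array([-5.79381743e-04,  3.64156505e-05, -1.15059430e-03, -3.97939483e-04,
        7.33114148e-05,  1.04235229e-03]), 'effort': array([ 8.45510949e-04, -5.31803906e+01, -3.52753866e+01,  7.08937598e-02,
        2.42470315e-02, -5.97136454e-05]), 'eef_pos': array([173.32225092, 521.69376726, 204.88886788]), 'eef_rot': array([-3.14043940e+00, -6.59492468e-05,  2.82083814e+00]), 'wrist_force': array([-0.25997376, -0.57529675, -0.0347441 ]), 'moment': array([ 0.00895916, -0.00815102, -0.00322248]), 'finger_force': 0.0, 'finger_gap': 94.12166453328534}
scene {'camera_matrix': array([[499.77316257,   0.        , 321.13528444],
       [  0.        , 499.77316257, 240.31932679],
       [  0.        ,   0.        ,   1.        ]]), 'D': array([-0.06458258,  0.        ,  0.        ,  0.        ,  0.        ]), 'R': array([[-0.54941407,  0.83549513,  0.00959516],
       [ 0.69949283,  0.46620051, -0.54163352],
       [-0.45700543, -0.29086933, -0.8
[... 443 characters left out ...]
, -0.67480525, -0.71688757]]), 't': array([563.41583263, 126.47385434, 927.1882732 ])}
{'camera_matrix': array([[340.50743136,   0.        , 318.45960699],
       [  0.        , 340.50743136, 245.1175328 ],
       [  0.        ,   0.        ,   1.        ]]), 'D': array([-0.04945397,  0.        ,  0.        ,  0.        ,  0.        ]), 'tool_from_camera': array([[ 1.03565938e-03, -9.60548257e-01, -2.78111441e-01,
         8.13045322e+01],
       [ 9.99999270e-01,  1.16781741e-03, -3.09539060e-04,
         1.92604768e-01],
       [ 6.22110588e-04, -2.78110918e-01,  9.60548765e-01,
        -1.78796989e+02],
       [ 0.00000000e+00,  0.00000000e+00,  0.00000000e+00,
         1.00000000e+00]])}
```

View pics/scene0.png

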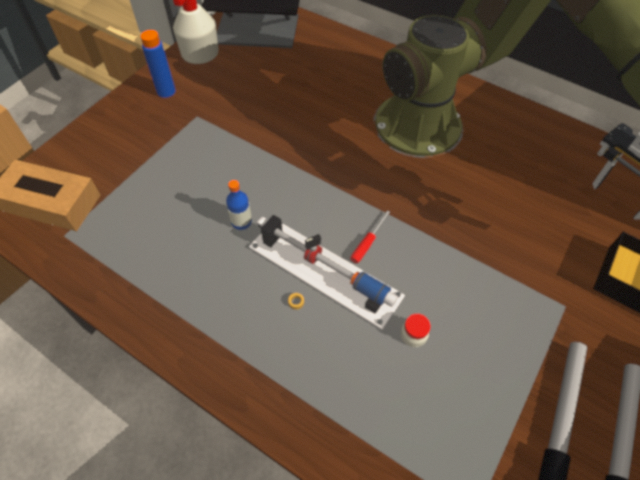

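View pics/side0.png

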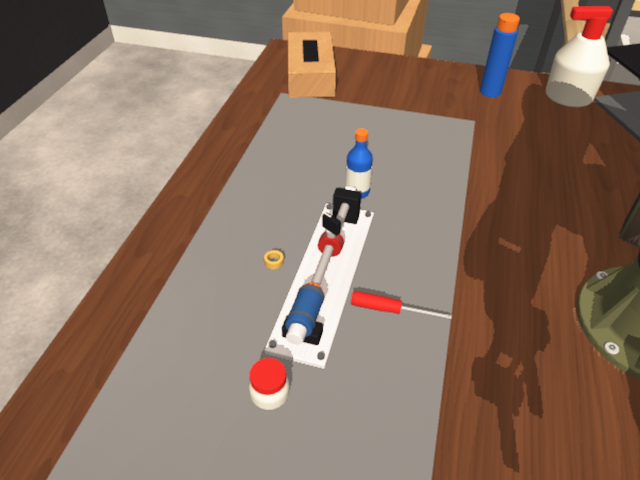

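The scene view shows the collar at (313,255), wing (313,241), clamp (271,230) and damper (375,288). In the side view the wing is at (332,224), the collar at (330,243) and the damper front near (314,288). I'll enlarge both.

Run:
```python
import cv2,numpy as np
a=cv2.imread("pics/scene0.png")[210:330,240:420]; b=cv2.imread("pics/side0.png")[185:365,260:385]
a=cv2.resize(a,None,fx=2.5,fy=2.5,interpolation=2); b=cv2.resize(b,None,fx=2.8,fy=2.8,interpolation=2)
o=np.zeros((600,800,3),np.uint8);o[:a.shape[0],:a.shape[1]]=a;o[:b.shape[0],450:450+b.shape[1]]=b
cv2.imwrite("pics/m.png",o)
```

```text
(no output)
```

View pics/m.png

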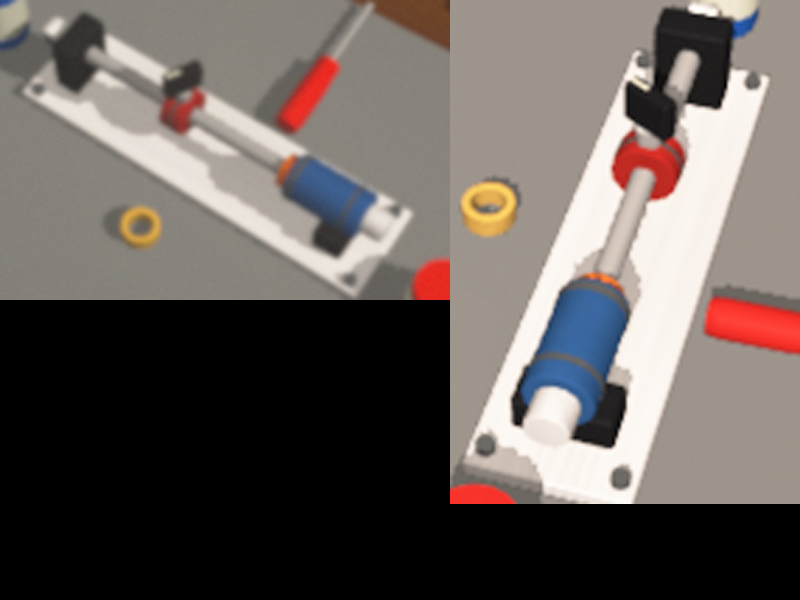

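The crops show the wing centre at scene (313.2,241.6) and side (331.8,224.3), and the plate corners are clear. I'll compute poses from these.

```bash
cat > h.py <<'E'
from cell import manip
import cv2,numpy as np
def pose():
    s=manip.read_state()
    from scipy.spatial.transform import Rotation as R
    return R.from_euler('xyz',s['eef_rot']).as_matrix(),np.array(s['eef_pos'])
def ray(n,uv,P=None):
    i=manip.camera_info(n)
    d=np.append(cv2.undistortPoints(np.array([[uv]],float),i['camera_matrix'],i['D'])[0,0],1)
    if n=='wrist':
        T=i['tool_from_camera'];R,p=P
        return R@T[:3,3]+p,R@T[:3,:3]@d
    return -i['R'].T@i['t'],i['R'].T@d
def atz(n,uv,z,P=None):
    o,d=ray(n,uv,P);return o+d*(z-o[2])/d[2]
E
python3 - <<'E'
from h import *
np.set_printoptions(precision=1,suppress=True)
for uv in((250,246.8),(404,294.8),(380.8,328.8)):print('scene',atz('scene',uv,12))
for uv in((374.3,212.5),(326.8,202.1),(325,364.6),(266,349.3)):print('side',atz('side',uv,12))
print('wing',atz('scene',(313.2,241.6),103),atz('side',(331.8,224.3),103))
E
```

```text
scene [ 604.5 -139.3   12. ]
scene [513.8 226.8  12. ]
scene [613.9 223.8  12. ]
side [ 503.6 -139.3   12. ]
side [ 602.9 -144.9   12. ]
side [511.3 227.3  12. ]
side [608.6 224.4  12. ]
wing [557.2  10.3 103. ] [556.1  11.  103. ]
```

```bash
python3 -m inch '[{"gripper":1,"dx":0.02,"dy":-0.026,"dz":0,"wx":0,"wy":0,"wz":-1},{"gripper":1,"dx":0.04,"dy":-0.052,"wz":-2},{"gripper":1,"dx":0.06,"dy":-0.078,"wz":-3},{"gripper":1,"dx":0.08,"dy":-0.104,"wz":-4},{"gripper":1,"dx":0.1,"dy":-0.13,"wz":-5}]' 20
python3 -m inch '[{"gripper":1,"dx":0.02,"dy":-0.026,"wz":-1},{"gripper":1,"dx":0.04,"dy":-0.052,"wz":-2},{"gripper":1,"dx":0.06,"dy":-0.078,"wz":-3},{"gripper":1,"dx":0.08,"dy":-0.104,"wz":-4},{"gripper":1,"dx":0.1,"dy":-0.13,"wz":-5}]'
python3 -m inch '[{"gripper":1,"dx":0.02,"dy":-0.026,"wz":-1},{"gripper":1,"dx":0.04,"dy":-0.052,"wz":-2},{"gripper":1,"dx":0.06,"dy":-0.078,"wz":-3},{"gripper":1,"dx":0.08,"dy":-0.104,"wz":-3},{"gripper":1,"dx":0.1,"dy":-0.13,"wz":-3}]'
python3 -m inch '[{"gripper":0.5,"dx":0.03,"dy":-0.035},{"gripper":0.5,"dx":0.06,"dy":-0.07},{"gripper":0.5,"dx":0.084,"dy":-0.12},{"gripper":0.5,"dx":0.084,"dy":-0.121},{"gripper":0.5,"dx":0.084,"dy":-0.121}]'
python3 - <<'E'
from h import *
import pickle
P=pose();pickle.dump(P,open('P','wb'));print(P)
cv2.imwrite("pics/w1.png",manip.camera("wrist"))
s=manip.read_state();print(s['clock'],s['joints'],s['eef_rot'],s['wrist_force'],s['moment'])
E
```

```text
(array([[-9.48987803e-01,  3.15312542e-01, -3.87934216e-04],
       [ 3.15312772e-01,  9.48987348e-01, -9.32340572e-04],
       [ 7.41659875e-05, -1.00710044e-03, -9.99999490e-01]]), array([173.32712582, 521.72642367, 204.9505941 ]))
0.15 [ 1.18338264e+00  3.00314378e-01  1.52140355e+00 -7.17287029e-06
  1.32069482e+00 -6.66107635e-02] [-3.14077391e+00 -4.76539709e-05  2.82079149e+00] [ 0.34769227 -0.41286127  0.22230058] [ 0.00393581 -0.03294442 -0.03137734]validation failed for argument at $[1]...
validation failed for argument at $[0]...
validation failed for argument at $[0]...
validation failed for argument at $[0]...
```

View pics/w1.png

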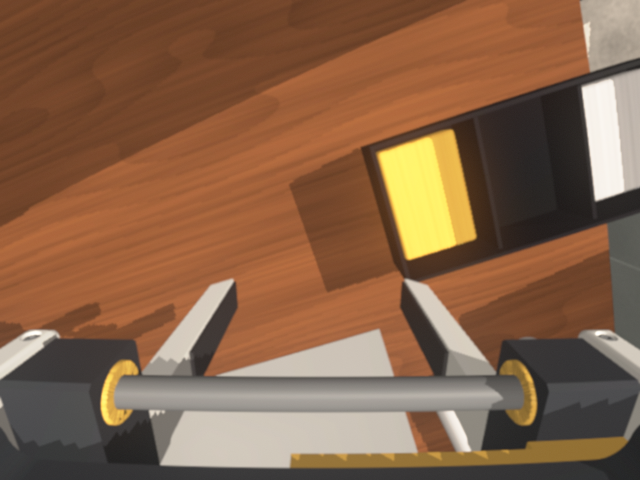

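The moves were refused because every row needs all seven keys, so the arm hasn't moved. This wrist view only shows a tray and the fingertips around (320,285). I'll resend with full rows.

```bash
python3 -m inch '[{"gripper":1,"dx":0.02,"dy":-0.026,"dz":0,"wx":0,"wy":0,"wz":-1},{"gripper":1,"dx":0.04,"dy":-0.052,"dz":0,"wx":0,"wy":0,"wz":-2},{"gripper":1,"dx":0.06,"dy":-0.078,"dz":0,"wx":0,"wy":0,"wz":-3},{"gripper":1,"dx":0.08,"dy":-0.104,"dz":0,"wx":0,"wy":0,"wz":-4},{"gripper":1,"dx":0.1,"dy":-0.13,"dz":0,"wx":0,"wy":0,"wz":-5}]' 20 &&
python3 -m inch '[{"gripper":1,"dx":0.02,"dy":-0.026,"dz":0,"wx":0,"wy":0,"wz":-1},{"gripper":1,"dx":0.04,"dy":-0.052,"dz":0,"wx":0,"wy":0,"wz":-2},{"gripper":1,"dx":0.06,"dy":-0.078,"dz":0,"wx":0,"wy":0,"wz":-3},{"gripper":1,"dx":0.08,"dy":-0.104,"dz":0,"wx":0,"wy":0,"wz":-4},{"gripper":1,"dx":0.1,"dy":-0.13,"dz":0,"wx":0,"wy":0,"wz":-5}]' &&
python3 -m inch '[{"gripper":1,"dx":0.02,"dy":-0.026,"dz":0,"wx":0,"wy":0,"wz":-1},{"gripper":1,"dx":0.04,"dy":-0.052,"dz":0,"wx":0,"wy":0,"wz":-2},{"gripper":1,"dx":0.06,"dy":-0.078,"dz":0,"wx":0,"wy":0,"wz":-3},{"gripper":1,"dx":0.08,"dy":-0.104,"dz":0,"wx":0,"wy":0,"wz":-3},{"gripper":1,"dx":0.1,"dy":-0.13,"dz":0,"wx":0,"wy":0,"wz":-3}]' &&
python3 -m inch '[{"gripper":0.6,"dx":0.025,"dy":-0.033,"dz":0,"wx":0,"wy":0,"wz":0},{"gripper":0.6,"dx":0.05,"dy":-0.066,"dz":0,"wx":0,"wy":0,"wz":0},{"gripper":0.6,"dx":0.075,"dy":-0.098,"dz":0,"wx":0,"wy":0,"wz":0},{"gripper":0.6,"dx":0.084,"dy":-0.121,"dz":0,"wx":0,"wy":0,"wz":0},{"gripper":0.6,"dx":0.084,"dy":-0.121,"dz":0,"wx":0,"wy":0,"wz":0}]'
python3 - <<'E'
from h import *
import pickle
P=pose();pickle.dump(P,open('P','wb'))
cv2.imwrite("pics/w2.png",manip.camera("wrist"))
s=manip.read_state();print(s['clock'],s['joints'],s['eef_pos'],s['eef_rot'],s['wrist_force'],s['moment'])
E
```

```text
clock: 0.57
eef_pos: [274.0, 390.5, 205.3]
eef_rot: [-3.141, -0.0, 2.733]
wrist_force: [1.0, 0.9, 0.7]
finger_gap: 94.0
finger_force: 0.0
clock: 0.98
eef_pos: [374.0, 260.5, 205.4]
eef_rot: [-3.141, -0.0, 2.645]
wrist_force: [0.1, 0.7, 0.3]
finger_gap: 94.0
finger_force: 0.0
clock: 1.4
eef_pos: [474.1, 130.4, 205.4]
eef_rot: [-3.142, -0.0, 2.594]
wrist_force: [-0.5, 0.1, 0.8]
finger_gap: 93.9
finger_force: 0.0
clock: 1.82
eef_pos: [558.6, 7.0, 204.6]
eef_rot: [-3.141, -0.001, 2.59]
wrist_force: [-0.5, 0.3, -0.6]
finger_gap: 64.2
finger_force: 0.0
1.8667 [-4.93963821e-02  3.18736883e-01  1.49825869e+00 -8.34757087e-05
  1.32587823e+00 -1.06945435e+00] [557.74867839   9.04955674 204.66790911] [-3.14090593e+00 -1.08458204e-03  2.59087422e+00] [-0.19806338  0.81939122 -0.07792739] [-0.00854988  0.0537588   0.04949306]
```

View pics/w2.png

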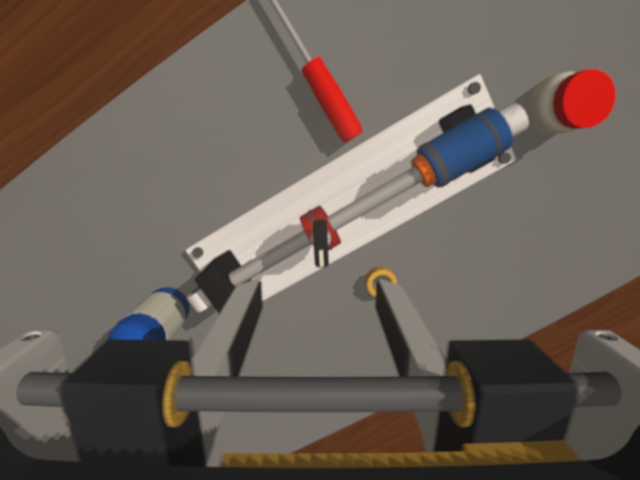

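The wing is nearly vertical in the image, from (320,222) to (321,266). The damper's front is near (428,163), with the orange rubber in front of it out to about (415,172).

Run:
```python
from h import *
import pickle
P=pickle.load(open('P','rb'));np.set_printoptions(precision=1,suppress=True)
for uv,z in(((319.5,222),118),((321.5,266),118),((320.5,244),118),((320,222),88)):print(atz('wrist',uv,z,P))
print('damper top front',atz('wrist',(421,148),70,P),atz('wrist',(428,164),70,P),'rubber',atz('wrist',(417,171),65,P))
im=cv2.imread('pics/w2.png')[130:280,270:470];cv2.imwrite('pics/w2c.png',cv2.resize(im,None,fx=4,fy=4,interpolation=2))
```

```text
[538.9  20.1 118. ]
[571.4   2.1 118. ]
[554.8  11.3 118. ]
[544.7  17.1  88. ]
damper top front [537.5 127.2  70. ] [553.2 126.2  70. ] rubber [554.6 115.9  65. ]
```

View pics/w2c.png

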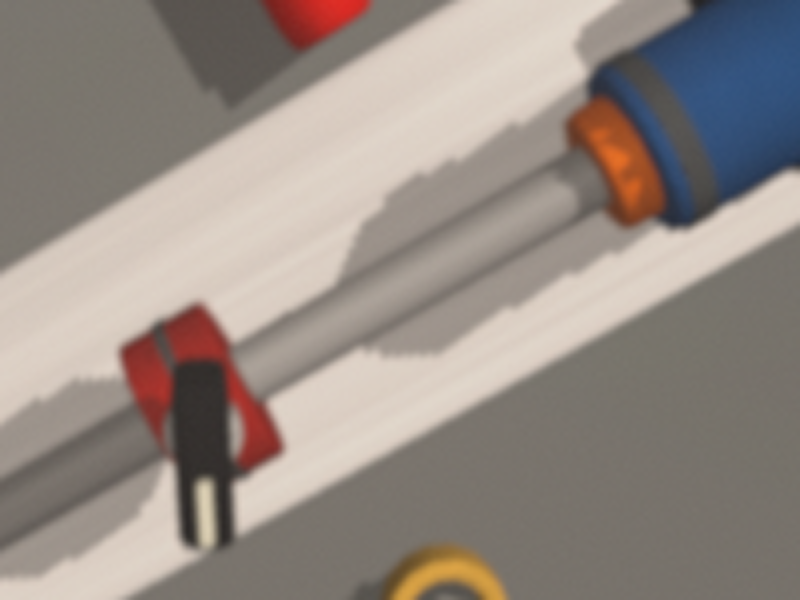

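```bash
python3 -m inch '[{"gripper":0.5,"dx":-0.001,"dy":0.001,"dz":-0.03,"wx":0,"wy":0,"wz":2},{"gripper":0.4,"dx":-0.002,"dy":0.002,"dz":-0.06,"wx":0,"wy":0,"wz":2},{"gripper":0.4,"dx":-0.002,"dy":0.002,"dz":-0.08,"wx":0,"wy":0,"wz":2},{"gripper":0.4,"dx":-0.002,"dy":0.002,"dz":-0.1,"wx":0,"wy":0,"wz":2},{"gripper":0.4,"dx":-0.002,"dy":0.002,"dz":-0.118,"wx":0,"wy":0,"wz":2}]' 4 &&
python3 -m inch '[{"gripper":0.3,"dx":0,"dy":0,"dz":0,"wx":0,"wy":0,"wz":0},{"gripper":0.2,"dx":0,"dy":0,"dz":0,"wx":0,"wy":0,"wz":0},{"gripper":0,"dx":0,"dy":0,"dz":0,"wx":0,"wy":0,"wz":0},{"gripper":0,"dx":0,"dy":0,"dz":0,"wx":0,"wy":0,"wz":0},{"gripper":0,"dx":0,"dy":0,"dz":0,"wx":0,"wy":0,"wz":0}]' 4
python3 - <<'E'
from h import *
s=manip.read_state();print(s)
E
```

```text
clock: 2.28
eef_pos: [554.6, 14.1, 86.2]
eef_rot: [-3.141, -0.001, 2.63]
wrist_force: [0.4, -0.4, -0.5]
finger_gap: 37.6
finger_force: 0.0
clock: 2.7
eef_pos: [555.5, 12.4, 88.8]
eef_rot: [-3.141, 0.001, 2.629]
wrist_force: [-5.7, -6.2, 4.9]
finger_gap: 15.8
finger_force: 4.0
{'clock': 2.7, 'joints': array([-4.29509486e-02,  4.34423096e-01,  1.62597040e+00, -1.49217471e-03,
        1.08044583e+00, -1.10052412e+00]), 'qd': array([-0.0041061 , -0.00092601,  0.00236044, -0.00199215,  0.00228422,
        0.00020866]), 'effort': array([ 3.70506473e+00, -5.46959066e+01, -3.21163273e+01,  1.60792273e+00,
       -1.31348770e+00,  4.26819781e-02]), 'eef_pos': array([555.48392472,  12.40396314,  88.82146983]), 'eef_rot': array([-3.14075987e+00,  1.26784870e-03,  2.62907224e+00]), 'wrist_force': array([-5.71095981, -6.24412677,  4.87391838]), 'moment': array([-1.20833192,  1.03715286,  0.02202897]), 'finger_force': 3.9978843927383423, 'finger_gap': 15.807755331602614}
```

```bash
python3 -m inch '[{"gripper":0,"dx":-0.0005,"dy":-0.001,"dz":0,"wx":0,"wy":0,"wz":0},{"gripper":0,"dx":-0.001,"dy":-0.002,"dz":0,"wx":0,"wy":0,"wz":0},{"gripper":0,"dx":-0.001,"dy":-0.002,"dz":0,"wx":0,"wy":0,"wz":0},{"gripper":0,"dx":-0.001,"dy":-0.002,"dz":0,"wx":0,"wy":0,"wz":0},{"gripper":0,"dx":-0.001,"dy":-0.002,"dz":0,"wx":0,"wy":0,"wz":0}]' 4
python3 -c "
from h import *
s=manip.read_state();print(s['wrist_force'],s['moment'],s['eef_pos'],s['finger_gap'])"
```

```text
clock: 3.12
eef_pos: [554.7, 10.8, 88.5]
eef_rot: [3.141, 0.001, 2.629]
wrist_force: [-3.8, -3.3, 5.9]
finger_gap: 11.7
finger_force: 4.0
[-3.79457195 -3.29161331  5.87140424] [-0.59509858  0.66939387  0.08721439] [554.74120409  10.75791131  88.528497  ] 11.746837174204206
```

```bash
python3 -m inch '[{"gripper":0,"dx":0,"dy":0,"dz":0.002,"wx":0,"wy":0,"wz":0},{"gripper":0,"dx":-0.0005,"dy":-0.0005,"dz":0.002,"wx":0,"wy":0,"wz":0},{"gripper":0,"dx":-0.0005,"dy":-0.0005,"dz":0.002,"wx":0,"wy":0,"wz":0},{"gripper":0,"dx":-0.0005,"dy":-0.0005,"dz":0.002,"wx":0,"wy":0,"wz":4},{"gripper":0,"dx":-0.0005,"dy":-0.0005,"dz":0.002,"wx":0,"wy":0,"wz":8}]' 40
python3 -c "
from h import *
s=manip.read_state();print(s['wrist_force'],s['moment'],s['eef_pos'],s['finger_gap'])"
```

```text
clock: 3.53
eef_pos: [554.2, 10.4, 88.7]
eef_rot: [-3.142, 0.001, 2.771]
wrist_force: [6.3, -3.7, -14.1]
finger_gap: 11.8
finger_force: 40.0
[  6.30275781  -3.65666594 -14.05335182] [-0.74362006 -1.24023412 -0.0801143 ] [554.19927606  10.37714629  88.73364229] 11.76787855518332
```

```bash
python3 -m inch '[{"gripper":0,"dx":0.0005,"dy":0,"dz":-0.001,"wx":0,"wy":0,"wz":6},{"gripper":0,"dx":0.0005,"dy":0,"dz":-0.0015,"wx":0,"wy":0,"wz":12},{"gripper":0,"dx":0.0005,"dy":0,"dz":-0.0015,"wx":0,"wy":0,"wz":18},{"gripper":0,"dx":0.0005,"dy":0,"dz":-0.0015,"wx":0,"wy":0,"wz":24},{"gripper":0,"dx":0.0005,"dy":0,"dz":-0.0015,"wx":0,"wy":0,"wz":30}]'
python3 -c "
from h import *
s=manip.read_state();print(s['wrist_force'],s['moment'],s['eef_pos'],s['finger_gap'])"
python3 -m inch '[{"gripper":0,"dx":0,"dy":0,"dz":0,"wx":0,"wy":0,"wz":6},{"gripper":0,"dx":0,"dy":0,"dz":0,"wx":0,"wy":0,"wz":12},{"gripper":0,"dx":0,"dy":0,"dz":0,"wx":0,"wy":0,"wz":18},{"gripper":0,"dx":0,"dy":0,"dz":0,"wx":0,"wy":0,"wz":24},{"gripper":0,"dx":0,"dy":0,"dz":0,"wx":0,"wy":0,"wz":30}]'
python3 -c "
from h import *
s=manip.read_state();print(s['wrist_force'],s['moment'],s['eef_pos'],s['finger_gap'],s['joints'][5])"
```

```text
clock: 3.95
eef_pos: [554.4, 9.7, 88.4]
eef_rot: [-3.14, -0.0, -2.986]
wrist_force: [-2.5, -4.9, 1.5]
finger_gap: 12.1
finger_force: 40.0
[-2.46683599 -4.87189173  1.54450854] [-0.88580086  0.56023907 -0.09467489] [554.37480374   9.70645676  88.43637852] 12.058284959919309
clock: 4.37
eef_pos: [554.9, 10.3, 88.5]
eef_rot: [-3.14, 0.001, -2.463]
wrist_force: [2.6, -3.2, -2.2]
finger_gap: 12.2
finger_force: 40.0
[ 2.63453089 -3.1686786  -2.1578869 ] [-0.4443581  -0.47110903 -0.07320753] [554.92227342  10.28411697  88.46325353] 12.151842891093352 -2.296975694275147
```

```bash
python3 -m inch '[{"gripper":0,"dx":0,"dy":0.006,"dz":0,"wx":0,"wy":0,"wz":0},{"gripper":0,"dx":0,"dy":0.015,"dz":0,"wx":0,"wy":0,"wz":0},{"gripper":0,"dx":0.0005,"dy":0.025,"dz":0,"wx":0,"wy":0,"wz":0},{"gripper":0,"dx":0.001,"dy":0.034,"dz":0,"wx":0,"wy":0,"wz":0},{"gripper":0,"dx":0.001,"dy":0.04,"dz":0,"wx":0,"wy":0,"wz":0}]'
python3 -c "
from h import *
s=manip.read_state();print(s['wrist_force'],s['moment'],s['eef_pos'],s['finger_gap'])"
python3 -m inch '[{"gripper":0,"dx":0.0002,"dy":0.004,"dz":0,"wx":0,"wy":0,"wz":0},{"gripper":0,"dx":0.0002,"dy":0.008,"dz":0,"wx":0,"wy":0,"wz":0},{"gripper":0,"dx":0.0005,"dy":0.012,"dz":0,"wx":0,"wy":0,"wz":0},{"gripper":0,"dx":0.0005,"dy":0.016,"dz":0,"wx":0,"wy":0,"wz":0},{"gripper":0,"dx":0.0005,"dy":0.02,"dz":0,"wx":0,"wy":0,"wz":0}]'
python3 -c "
from h import *
s=manip.read_state();print(s['wrist_force'],s['moment'],s['eef_pos'],s['finger_gap'])
cv2.imwrite('pics/w3.png',manip.camera('wrist'))"
```

```text
clock: 4.78
eef_pos: [555.7, 51.8, 88.4]
eef_rot: [-3.141, 0.001, -2.468]
wrist_force: [1.5, -2.1, 2.5]
finger_gap: 11.7
finger_force: 40.0
[ 1.53327335 -2.09569005  2.53753309] [-0.47217109 -0.41132049  0.02056807] [555.71361427  51.78667365  88.42038236] 11.687690644762306
clock: 5.2
eef_pos: [556.1, 70.7, 88.4]
eef_rot: [-3.141, 0.0, -2.468]
wrist_force: [0.9, -3.6, 6.0]
finger_gap: 11.8
finger_force: 40.0
[ 0.91463142 -3.60175012  6.04848628] [-0.41959505 -0.1655581  -0.00592576] [556.11844496  70.68102889  88.37561823] 11.810106911227342
```

View pics/w3.png

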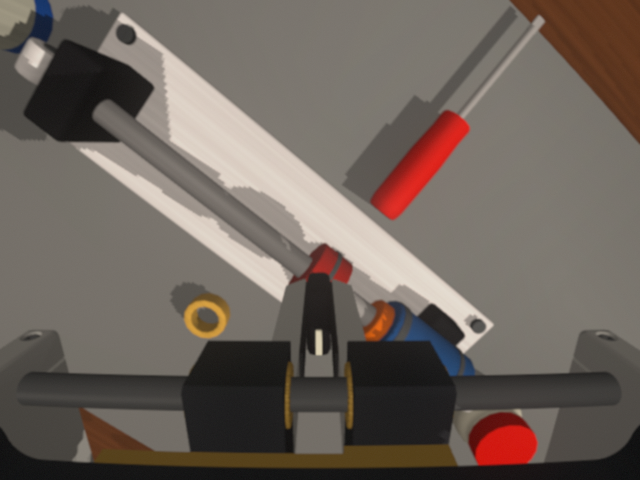

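The wrist view shows the collar (330,265) following the wing, which is gripped at (318,300). There is still a gap to the rubber at (378,320), so I'll continue more slowly.

```bash
python3 -m inch '[{"gripper":0,"dx":0,"dy":0.0035,"dz":0,"wx":0,"wy":0,"wz":0},{"gripper":0,"dx":0.0002,"dy":0.007,"dz":0,"wx":0,"wy":0,"wz":0},{"gripper":0,"dx":0.0003,"dy":0.0105,"dz":0,"wx":0,"wy":0,"wz":0},{"gripper":0,"dx":0.0003,"dy":0.014,"dz":0,"wx":0,"wy":0,"wz":0},{"gripper":0,"dx":0.0003,"dy":0.017,"dz":0,"wx":0,"wy":0,"wz":0}]'
python3 -c "
from h import *
s=manip.read_state();print(s['wrist_force'],s['moment'],s['eef_pos'],s['finger_gap'])"
python3 -m inch '[{"gripper":0,"dx":0,"dy":0.001,"dz":0,"wx":0,"wy":0,"wz":0},{"gripper":0,"dx":0,"dy":0.002,"dz":0,"wx":0,"wy":0,"wz":0},{"gripper":0,"dx":0,"dy":0.003,"dz":0,"wx":0,"wy":0,"wz":0},{"gripper":0,"dx":0.0001,"dy":0.004,"dz":0,"wx":0,"wy":0,"wz":0},{"gripper":0,"dx":0.0001,"dy":0.005,"dz":0,"wx":0,"wy":0,"wz":0}]'
python3 -c "
from h import *
s=manip.read_state();print(s['wrist_force'],s['moment'],s['eef_pos'],s['finger_gap'])"
```

```text
clock: 5.67
eef_pos: [556.4, 87.7, 88.4]
eef_rot: [-3.141, 0.001, -2.468]
wrist_force: [0.6, -2.8, 6.0]
finger_gap: 11.7
finger_force: 40.0
[ 0.63038347 -2.75387848  5.99960967] [-0.47775812 -0.22497807  0.03981919] [556.44299164  87.68523709  88.36551752] 11.683361534674969
clock: 6.08
eef_pos: [556.5, 92.5, 88.4]
eef_rot: [-3.141, 0.001, -2.468]
wrist_force: [1.3, -2.6, 5.4]
finger_gap: 11.7
finger_force: 40.0
[ 1.27214042 -2.58467851  5.42519953] [-0.45303153 -0.14764629  0.0429467 ] [556.54118002  92.54546036  88.39012486] 11.673920126933758
```

```bash
python3 -m inch '[{"gripper":0,"dx":0,"dy":0.0005,"dz":0,"wx":0,"wy":0,"wz":0},{"gripper":0,"dx":0,"dy":0.001,"dz":0,"wx":0,"wy":0,"wz":0},{"gripper":0,"dx":0,"dy":0.0015,"dz":0,"wx":0,"wy":0,"wz":0},{"gripper":0,"dx":0,"dy":0.002,"dz":0,"wx":0,"wy":0,"wz":0},{"gripper":0,"dx":0,"dy":0.0025,"dz":0,"wx":0,"wy":0,"wz":0}]'
python3 -c "
from h import *
s=manip.read_state();print(s['wrist_force'],s['eef_pos'])"
```

```text
clock: 6.5
eef_pos: [556.6, 95.0, 88.4]
eef_rot: [-3.141, 0.001, -2.468]
wrist_force: [1.5, -2.8, 6.3]
finger_gap: 11.7
finger_force: 40.0
[ 1.51793432 -2.75291173  6.26481673] [556.5584816   94.99622375  88.37256787]
```

```bash
cat > ok.py <<'E'
from cell import manip
import sys
s=manip.read_state();print(s['wrist_force'],s['eef_pos']);sys.exit(abs(s['wrist_force'][1])>4.2)
E
python3 -m inch '[{"gripper":0,"dx":0,"dy":0.0005,"dz":0,"wx":0,"wy":0,"wz":0},{"gripper":0,"dx":0,"dy":0.001,"dz":0,"wx":0,"wy":0,"wz":0},{"gripper":0,"dx":0,"dy":0.0015,"dz":0,"wx":0,"wy":0,"wz":0},{"gripper":0,"dx":0,"dy":0.002,"dz":0,"wx":0,"wy":0,"wz":0},{"gripper":0,"dx":0,"dy":0.0025,"dz":0,"wx":0,"wy":0,"wz":0}]' >/dev/null && python3 ok.py &&
python3 -m inch '[{"gripper":0,"dx":0,"dy":0.0005,"dz":0,"wx":0,"wy":0,"wz":0},{"gripper":0,"dx":0,"dy":0.001,"dz":0,"wx":0,"wy":0,"wz":0},{"gripper":0,"dx":0,"dy":0.0015,"dz":0,"wx":0,"wy":0,"wz":0},{"gripper":0,"dx":0,"dy":0.002,"dz":0,"wx":0,"wy":0,"wz":0},{"gripper":0,"dx":0,"dy":0.0025,"dz":0,"wx":0,"wy":0,"wz":0}]' >/dev/null && python3 ok.py &&
python3 -m inch '[{"gripper":0,"dx":0,"dy":0.0005,"dz":0,"wx":0,"wy":0,"wz":0},{"gripper":0,"dx":0,"dy":0.001,"dz":0,"wx":0,"wy":0,"wz":0},{"gripper":0,"dx":0,"dy":0.0015,"dz":0,"wx":0,"wy":0,"wz":0},{"gripper":0,"dx":0,"dy":0.002,"dz":0,"wx":0,"wy":0,"wz":0},{"gripper":0,"dx":0,"dy":0.0025,"dz":0,"wx":0,"wy":0,"wz":0}]' >/dev/null && python3 ok.py &&
python3 -m inch '[{"gripper":0,"dx":0,"dy":0.0005,"dz":0,"wx":0,"wy":0,"wz":0},{"gripper":0,"dx":0,"dy":0.001,"dz":0,"wx":0,"wy":0,"wz":0},{"gripper":0,"dx":0,"dy":0.0015,"dz":0,"wx":0,"wy":0,"wz":0},{"gripper":0,"dx":0,"dy":0.002,"dz":0,"wx":0,"wy":0,"wz":0},{"gripper":0,"dx":0,"dy":0.0025,"dz":0,"wx":0,"wy":0,"wz":0}]' >/dev/null && python3 ok.py
```

```text
[ 1.7033647  -2.53066785  5.64783169] [556.60901968  97.5078284   88.38478336]False
```

```bash
sed -i 's/sys.exit(/sys.exit(int(/; s/>4.2)/>4.2))/' ok.py
python3 -m inch '[{"gripper":0,"dx":0,"dy":0.0005,"dz":0,"wx":0,"wy":0,"wz":0},{"gripper":0,"dx":0,"dy":0.001,"dz":0,"wx":0,"wy":0,"wz":0},{"gripper":0,"dx":0,"dy":0.0015,"dz":0,"wx":0,"wy":0,"wz":0},{"gripper":0,"dx":0,"dy":0.002,"dz":0,"wx":0,"wy":0,"wz":0},{"gripper":0,"dx":0,"dy":0.0025,"dz":0,"wx":0,"wy":0,"wz":0}]' >/dev/null && python3 ok.py &&
python3 -m inch '[{"gripper":0,"dx":0,"dy":0.0005,"dz":0,"wx":0,"wy":0,"wz":0},{"gripper":0,"dx":0,"dy":0.001,"dz":0,"wx":0,"wy":0,"wz":0},{"gripper":0,"dx":0,"dy":0.0015,"dz":0,"wx":0,"wy":0,"wz":0},{"gripper":0,"dx":0,"dy":0.002,"dz":0,"wx":0,"wy":0,"wz":0},{"gripper":0,"dx":0,"dy":0.0025,"dz":0,"wx":0,"wy":0,"wz":0}]' >/dev/null && python3 ok.py &&
python3 -m inch '[{"gripper":0,"dx":0,"dy":0.0005,"dz":0,"wx":0,"wy":0,"wz":0},{"gripper":0,"dx":0,"dy":0.001,"dz":0,"wx":0,"wy":0,"wz":0},{"gripper":0,"dx":0,"dy":0.0015,"dz":0,"wx":0,"wy":0,"wz":0},{"gripper":0,"dx":0,"dy":0.002,"dz":0,"wx":0,"wy":0,"wz":0},{"gripper":0,"dx":0,"dy":0.0025,"dz":0,"wx":0,"wy":0,"wz":0}]' >/dev/null && python3 ok.py &&
python3 -m inch '[{"gripper":0,"dx":0,"dy":0.0005,"dz":0,"wx":0,"wy":0,"wz":0},{"gripper":0,"dx":0,"dy":0.001,"dz":0,"wx":0,"wy":0,"wz":0},{"gripper":0,"dx":0,"dy":0.0015,"dz":0,"wx":0,"wy":0,"wz":0},{"gripper":0,"dx":0,"dy":0.002,"dz":0,"wx":0,"wy":0,"wz":0},{"gripper":0,"dx":0,"dy":0.0025,"dz":0,"wx":0,"wy":0,"wz":0}]' >/dev/null && python3 ok.py
```

```text
[ 0.87026221 -2.29500011  6.04105595] [556.63964569 100.00386674  88.37859264]
[ 1.34753092 -2.30995737  5.87794994] [556.65445246 102.49726624  88.36769616]
[  0.71788104 -10.72258742   6.60627136] [556.72155234 104.0778991   88.41808669]
```

```bash
python3 -m inch '[{"gripper":0,"dx":0,"dy":0.0002,"dz":0,"wx":0,"wy":0,"wz":0},{"gripper":0,"dx":0,"dy":0.0004,"dz":0,"wx":0,"wy":0,"wz":-5},{"gripper":0,"dx":0,"dy":0.0004,"dz":0,"wx":0,"wy":0,"wz":-10},{"gripper":0,"dx":0,"dy":0.0004,"dz":0,"wx":0,"wy":0,"wz":-15},{"gripper":0,"dx":0,"dy":0.0004,"dz":0,"wx":0,"wy":0,"wz":-15}]'
python3 -c "
from h import *
s=manip.read_state();print(s['wrist_force'],s['moment'],s['eef_pos'])"
```

```text
clock: 8.58
eef_pos: [556.3, 104.8, 88.4]
eef_rot: [-3.141, -0.0, -2.736]
wrist_force: [-1.0, -6.8, 7.0]
finger_gap: 11.6
finger_force: 40.0
[-1.0358486  -6.77068919  7.03936205] [-1.33229206  0.17455666 -0.06249186] [556.33445373 104.79134033  88.35725793]
```

```bash
python3 -m inch '[{"gripper":0,"dx":0,"dy":0.0002,"dz":0,"wx":0,"wy":0,"wz":0},{"gripper":0,"dx":0,"dy":0.0004,"dz":0,"wx":0,"wy":0,"wz":0},{"gripper":0,"dx":0,"dy":0.0006,"dz":0,"wx":0,"wy":0,"wz":0},{"gripper":0,"dx":0,"dy":0.0007,"dz":0,"wx":0,"wy":0,"wz":0},{"gripper":0,"dx":0,"dy":0.0007,"dz":0,"wx":0,"wy":0,"wz":0}]'
python3 -c "
from h import *
s=manip.read_state();print(s['wrist_force'],s['moment'],s['eef_pos'])"
```

```text
clock: 9.0
eef_pos: [556.4, 104.9, 88.4]
eef_rot: [-3.14, -0.001, -2.73]
wrist_force: [-1.3, -10.5, 8.3]
finger_gap: 11.6
finger_force: 40.0
[ -1.25340477 -10.48701161   8.30379633] [-2.11747856  0.21309509 -0.13546773] [556.36158164 104.94705337  88.38388575]
```

```bash
python3 -m inch '[{"gripper":0,"dx":0,"dy":0.0002,"dz":0,"wx":0,"wy":0,"wz":0},{"gripper":0,"dx":0,"dy":0.0005,"dz":0,"wx":0,"wy":0,"wz":0},{"gripper":0,"dx":0,"dy":0.0005,"dz":0,"wx":0,"wy":0,"wz":0},{"gripper":0,"dx":0,"dy":0.0005,"dz":0,"wx":0,"wy":0,"wz":-4},{"gripper":0,"dx":0,"dy":0.0005,"dz":0,"wx":0,"wy":0,"wz":-6}]'
python3 -c "
from h import *
s=manip.read_state();print(s['wrist_force'],s['moment'],s['eef_pos'],s['eef_rot'])"
```

```text
clock: 9.42
eef_pos: [556.3, 105.5, 88.4]
eef_rot: [-3.14, -0.001, -2.838]
wrist_force: [-2.5, -10.4, 8.0]
finger_gap: 12.0
finger_force: 40.0
[ -2.48744815 -10.42765413   7.98661117] [-1.9388294   0.39184883  0.09099295] [556.27915583 105.49864058  88.38618919] [-3.14005558e+00 -7.43832586e-04 -2.83822162e+00]
```

```bash
python3 -m inch '[{"gripper":0,"dx":0,"dy":0.0003,"dz":0,"wx":0,"wy":0,"wz":-3},{"gripper":0,"dx":0,"dy":0.0004,"dz":0,"wx":0,"wy":0,"wz":-6},{"gripper":0,"dx":0,"dy":0.0005,"dz":0,"wx":0,"wy":0,"wz":-6},{"gripper":0,"dx":0,"dy":0.0005,"dz":0,"wx":0,"wy":0,"wz":-6},{"gripper":0,"dx":0,"dy":0.0005,"dz":0,"wx":0,"wy":0,"wz":-6}]'
python3 -c "
from h import *
s=manip.read_state();print(s['wrist_force'],s['moment'],s['eef_pos'],s['eef_rot'])"
```

```text
clock: 9.83
eef_pos: [556.2, 105.9, 88.4]
eef_rot: [-3.14, -0.001, -2.94]
wrist_force: [-2.9, -11.3, 9.1]
finger_gap: 12.1
finger_force: 40.0
[ -2.90139512 -11.32714597   9.0845949 ] [-2.17056009  0.4711226  -0.14322766] [556.21943506 105.85329415  88.39442143] [-3.13983741e+00 -7.97541927e-04 -2.93973433e+00]
```

```bash
python3 -m inch '[{"gripper":0,"dx":0,"dy":0.0002,"dz":0,"wx":0,"wy":0,"wz":-5},{"gripper":0,"dx":0,"dy":0.0002,"dz":0,"wx":0,"wy":0,"wz":-11},{"gripper":0,"dx":0,"dy":0.0002,"dz":0,"wx":0,"wy":0,"wz":-17},{"gripper":0,"dx":0,"dy":0.0002,"dz":0,"wx":0,"wy":0,"wz":-23},{"gripper":0,"dx":0,"dy":0.0002,"dz":0,"wx":0,"wy":0,"wz":-29}]'
python3 -c "
from h import *
s=manip.read_state();print(s['wrist_force'],s['moment'],s['eef_pos'],s['eef_rot'])"
```

```text
clock: 10.25
eef_pos: [556.3, 107.3, 88.5]
eef_rot: [3.142, -0.0, 2.833]
wrist_force: [-2.7, -1.1, 7.8]
finger_gap: 11.9
finger_force: 40.0
[-2.70066704 -1.14554837  7.84235844] [-0.22702906  0.34918754  0.18162255] [556.25401786 107.27802733  88.47987886] [ 3.14154258e+00 -5.92942764e-05  2.83264800e+00]
```

```bash
python3 -m inch '[{"gripper":0,"dx":0,"dy":0.0002,"dz":0.0003,"wx":0,"wy":0,"wz":-4},{"gripper":0,"dx":0,"dy":0.0004,"dz":0.0005,"wx":0,"wy":0,"wz":-8},{"gripper":0,"dx":0,"dy":0.0006,"dz":0.0005,"wx":0,"wy":0,"wz":-12},{"gripper":0,"dx":-0.0003,"dy":0.0008,"dz":0.0005,"wx":0,"wy":0,"wz":-16},{"gripper":0,"dx":-0.0003,"dy":0.0008,"dz":0.0005,"wx":0,"wy":0,"wz":-19}]'
python3 -c "
from h import *
s=manip.read_state();print(s['wrist_force'],s['moment'],s['eef_pos'],s['eef_rot'])"
```

```text
clock: 10.67
eef_pos: [556.5, 108.3, 88.6]
eef_rot: [3.14, 0.001, 2.503]
wrist_force: [4.4, -0.1, 2.2]
finger_gap: 12.0
finger_force: 40.0
[ 4.36851731 -0.07115828  2.15448928] [-0.1479047  -0.98833349  0.27383263] [556.53101962 108.27673681  88.64442895] [3.14042847e+00 1.01032869e-03 2.50264247e+00]
```

Moment z has risen a little. I'll turn further to find the hard stop.

```bash
python3 -m inch '[{"gripper":0,"dx":0.0003,"dy":0,"dz":0,"wx":0,"wy":0,"wz":-2},{"gripper":0,"dx":0.0003,"dy":0,"dz":0,"wx":0,"wy":0,"wz":-4},{"gripper":0,"dx":0.0003,"dy":0,"dz":0,"wx":0,"wy":0,"wz":-6},{"gripper":0,"dx":0.0003,"dy":0,"dz":0,"wx":0,"wy":0,"wz":-6},{"gripper":0,"dx":0.0003,"dy":0,"dz":0,"wx":0,"wy":0,"wz":-6}]'
python3 -c "
from h import *
s=manip.read_state();print(s['wrist_force'],s['moment'],s['eef_pos'],s['eef_rot'])"
```

```text
clock: 11.08
eef_pos: [556.6, 108.3, 88.6]
eef_rot: [3.141, 0.0, 2.404]
wrist_force: [3.8, -0.4, 2.1]
finger_gap: 12.3
finger_force: 42.6
[ 3.84493977 -0.40822044  2.125494  ] [ 0.00993973 -0.70646471  0.84603698] [556.57052492 108.32229602  88.6247195 ] [3.14095435e+00 4.50690411e-04 2.40359110e+00]
```

The moment has jumped to 0.85 N m, which is the hard stop. I'll relax the torque, open the fingers and lift off.

```bash
python3 -m inch '[{"gripper":0,"dx":0,"dy":0,"dz":0,"wx":0,"wy":0,"wz":2},{"gripper":0,"dx":0,"dy":0,"dz":0,"wx":0,"wy":0,"wz":4},{"gripper":0.1,"dx":0,"dy":0,"dz":0,"wx":0,"wy":0,"wz":5},{"gripper":0.35,"dx":0,"dy":0,"dz":0,"wx":0,"wy":0,"wz":5},{"gripper":0.4,"dx":0,"dy":0,"dz":0,"wx":0,"wy":0,"wz":5}]' &&
python3 -m inch '[{"gripper":0.4,"dx":0,"dy":0,"dz":0.005,"wx":0,"wy":0,"wz":0},{"gripper":0.4,"dx":0,"dy":0,"dz":0.02,"wx":0,"wy":0,"wz":0},{"gripper":0.4,"dx":0,"dy":0,"dz":0.05,"wx":0,"wy":0,"wz":0},{"gripper":0.6,"dx":0,"dy":0,"dz":0.085,"wx":0,"wy":0,"wz":0},{"gripper":0.6,"dx":0,"dy":0,"dz":0.115,"wx":0,"wy":0,"wz":0}]' &&
python3 -m inch '[{"gripper":0.6,"dx":0,"dy":0,"dz":0,"wx":0,"wy":0,"wz":0},{"gripper":0.6,"dx":0,"dy":0,"dz":0,"wx":0,"wy":0,"wz":0},{"gripper":0.6,"dx":0,"dy":0,"dz":0,"wx":0,"wy":0,"wz":0},{"gripper":0.6,"dx":0,"dy":0,"dz":0,"wx":0,"wy":0,"wz":0},{"gripper":0.6,"dx":0,"dy":0,"dz":0,"wx":0,"wy":0,"wz":0}]'
python3 - <<'E'
from h import *
import pickle
P=pose();pickle.dump(P,open('P2','wb'));im=manip.camera("wrist")
cv2.imwrite("pics/w4.png",cv2.resize(im[130:330,220:480],None,fx=3,fy=3,interpolation=2))
E
```

```text
clock: 11.5
eef_pos: [555.7, 108.1, 88.0]
eef_rot: [-3.141, -0.002, 2.488]
wrist_force: [-0.2, 0.5, 1.0]
finger_gap: 21.7
finger_force: 0.0
clock: 11.92
eef_pos: [555.9, 108.0, 205.4]
eef_rot: [-3.141, -0.0, 2.488]
wrist_force: [1.0, -0.0, 0.7]
finger_gap: 47.8
finger_force: 0.0
clock: 12.33
eef_pos: [555.8, 108.0, 202.2]
eef_rot: [-3.14, -0.002, 2.489]
wrist_force: [1.1, 0.3, -0.6]
finger_gap: 56.2
finger_force: 0.0
```

View pics/w4.png

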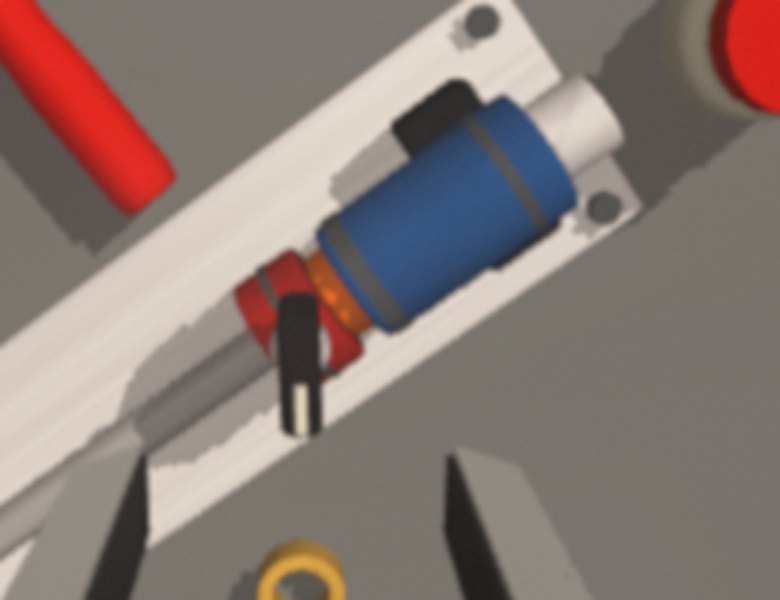

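The collar's face bears on the orange rubber at crop (310–360, 250–330), and the wing runs from (298,297) to (301,437). I'll check its angle.

Run:
```python
from h import *
import pickle
P=pickle.load(open('P2','rb'))
a=atz('wrist',(319.3,229),118,P);b=atz('wrist',(320.4,275.7),118,P)
print(a,b,(a+b)/2,np.arctan2(b[1]-a[1],b[0]-a[0])+0.6+0.022)
```

```text
[541.41970299 119.73647115 118.        ] [573.46230698  96.47468317 118.        ] [557.44100499 108.10557716 118.        ] -0.005940000379445885
```

```bash
python3 -c "
from cell import manip
print(manip.sign_off())"
```

```text
the job is handed in; nothing more can be done
None
```

The job is handed in at about 12 s on the robot's clock: the collar bears on the rubber at an estimated 9–10 N (bounds about 8.6–14 N), the set screw is back at its hard stop, the arm is clear, and I moved none of the loose items.

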